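# Push the tip box down the scanner's loading lane

## Robot

A 6-joint arm with a two-finger parallel gripper is mounted at the origin on the work surface. World frame = base frame: x ahead of the robot, y to its left, z up, the work surface at z = 0. Lengths are in m, angles in degrees, forces in N, time in s.
With the tool pointing down it reaches from about 0.15 to 0.775 m from the base axis. Payload 6.1 kg.
Tool frame: the origin (TCP) lies between the finger pads; the fingertips stand 8 mm ahead of it and the grasp point (between the pads) lies 11 mm behind it; z points along the fingers, y is the direction in which the jaws open and shut (so a half turn about z gives the same grasp; the last joint's range is limited). The gripper opens to 85 mm and grips with 20 to 120 N. Pads are 22 mm wide; open, the fingers measure 114 mm over their backs; the gripper's body (76 mm by 85 mm) begins 54 mm behind the grasp point. The pads swing forward as they close: fully open they stand 13 mm farther back than shut.
Start: joints at [69.041, 7.208, -2.269, 80.523, 0, 90], TCP at [0.188, 0.49, 0.2] pointing down, gripper open.
Joint ranges: [-155.77, 155.77], [-54.66, 111.73], [-72.52, 77.12], [-102.08, 115.82], [-83.92, 84.16], [-180, 180]. Speed limits (degrees/s): [136.94, 136.94, 172.46, 180, 180, 180].

## Interface

Orientations are given as [roll, pitch, yaw] about the fixed x, y, z axes, in that order (R = Rz(yaw) Ry(pitch) Rx(roll)).
In Python, from bench import bot gives the robot as it stands. The module is installed in compiled form; this text tells all that it offers.
- The arm moves only by the tool jog_arm, never from a script. Its argument "commands" is one flat list of numbers, 7 for each row, row after row: the turn, a rotation vector about the tool's x, y, z in rad, then the shift along the tool's x, y, z in cm, then the finger opening in cm, from 0 to 8.54. In form: [wx, wy, wz, dx, dy, dz, jaw, wx, wy, wz, dx, dy, dz, jaw, ...]. A call has 1 to 20 rows; each row is the pose to reach, as a shift and turn from the pose measured when the call began, along the tool's axes at that moment; what a row does not reach only later rows make up. A row lasts 1/8 s, in which the tool goes at most 62.5 mm and 10.7 degrees, less where a joint would pass 70% of its speed; a pose out of reach is approached as far as the arm can. A call with a gripper value outside its range is refused whole. The fingers move at their own pace and stop on an object; "newtons" is the grip in N (left out, the last holds). Time passes only in rows, so rows that repeat a pose let the fingers close. It gives the time, the measured TCP pose, the force and the opening at its end, in the units of the state.
- bot.sense(): the state, without advancing time (a new reading comes with each control period).
- bot.camera(name): name is "scene" or "top" or "wrist"; returns the picture (480x640x3 uint8, red, green, blue); there is no depth.
- bot.calibration(name): a dict with "intrinsics" (3x3 intrinsics, pixels), "extrinsics" (4x4, takes a point from camera to world coordinates). Camera axes: x right, y down, z forward; pixel columns grow to the right and rows downward; lengths in m; the calibration is good to about 2 mm. A picture is of the moment at which its call begins: read the wrist's pose just before it. calibration takes no time and is no camera call; for the wrist camera it gives the pose at the moment of the call.
- bot.job_done(): hands the job in, once; it reports no verdict.
The state is a dict: "time_s": time; "joint_pos": joint angles; "joint_velocities": joint speeds; "joint_torque": joint torques, N m; "eef_pos": TCP position; "ee_rot": TCP orientation; "ft_force": force on the tool from outside, world axes, zero at the start; "moment": the same for the moment, N m; "width": finger opening in m.
Only numpy, scipy, OpenCV 4.12 (cv2) and the standard library are available. Lean on these libraries where they do the work, as an engineer would, in place of code of your own. Each camera call takes 0.05 s, during which the arm holds its last target.

## Task

Push the pipette-tip box along the bench, into the open end of the scanner's loading lane and on down between the two guide rails until it sits fully home against the stop. The rails are delicate calibrated strips: neither the box nor the robot may touch them. Only push the box, keeping it flat on the bench (never lift it), leave the bottle, tube rack and jar where they stand, and finish with the hand clear.

Things in the scene. Friction and masses are not known exactly. Their poses are not given: they have to be found in the camera images.
- tip_box: closed box, white base, pale blue-grey lid, 125 (x) by 95 (y) by 60 mm high, 0.18-0.39 kg, loose on the bench; origin: centre of underside, z up. Starts outside the lane mouth, x towards the stop within 9 deg, up to 25 mm off the lane's centre line, front end about 25-50 mm short of the mouth. Dry friction (1 to 5 N): it stops when the push stops. Too wide to grip; need not be
- lane: fixed lane, pointing to world +y within 12 deg. Origin on the bench, on the centre line midway along the rails; x down the lane to the stop, z up. Open mouth x = -120 mm; steel stop face x = +120, 45 high, 135 wide. Clear width 115 (y = -57.5 to 57.5): 10 mm either side of a centred box. Floor: the bench, no step. White scanner behind the stop, x = 132 to 262, 170 wide, 104 high
- rail_left: dark steel guide rail on the lane's +y side, 240 mm long, 10 mm thick, 20 mm high, fixed; origin at the centre of its underside (lane y = +62.5 mm). Must not be touched. Fingers more than 20 mm above the bench pass over it
- rail_right: the same rail on the lane's -y side (lane y = -62.5 mm). Must not be touched
- mouth (a point): centre of the lane's open end, on the bench; axes as the lane's
- home (a point): point on the bench on the lane's centre line, 62.5 mm before the stop face: where the tip box's origin lies when the box is home; axes as the lane's
- reagent_bottle: bystander: amber bottle, 56 mm across, 115 mm high, loose, beyond the lane; origin at the centre of its underside
- tube_rack: bystander: red tube rack, 60 by 110 mm, 72 mm high over the tubes, loose, beyond the lane; origin at the centre of its underside
- jar: bystander: small jar, 44 mm across, 55 mm high, loose, beyond the lane's mouth end; origin at the centre of its underside
There are look-alikes about, which are no part of the job. There is more than one size of the tip_box; the job needs the smallest.

How it is judged (in metres and radians):
On the way:
1. the box is half-way into the lane, flat on the bench between the rails (x of tip_box in the frame of mouth above 0 m and x of tip_box in the frame of home below -0.02 m and y of tip_box in the frame of home between -0.01 and 0.01 m and height (world z) of tip_box below 0.004 m).
At the end, for the whole second after the job is handed in: the tip box stands flat and at rest between the rails, within 5 mm of fully home against the stop, square to the lane within 4 degrees, touching neither rail (x of tip_box in the frame of home between -0.005 and 0.003 m and y of tip_box in the frame of home between -0.01 and 0.01 m and angle between the x axis of tip_box and the x axis of lane, either way round below 0.07 rad and height (world z) of tip_box below 0.004 m and angle between tip_box's own z axis and vertical below 0.05 rad and linear speed of tip_box below 0.01 m/s).
It fails at once if the box touches a rail (contact force between tip_box and rail_left above 0.3 N or contact force between tip_box and rail_right above 0.3 N).
It fails at once if the robot touches a rail (contact force between any of the fingers, the arm and rail_left above 0.3 N or contact force between any of the fingers, the arm and rail_right above 0.3 N).
It fails at once if the box is lifted or tipped (height (world z) of tip_box above 0.008 m or angle between tip_box's own z axis and vertical above 0.12 rad).
It fails at once if a bystander is moved by more than 15 mm (distance of any of reagent_bottle, tube_rack, jar from where it was at the start of the episode above 0.015 m).
It also fails if it takes over 51 s, if anything falls off the work surface, if the arm or the gripper's body presses on something with over 40 N, if the wrist force passes 120 N, or if a joint passes its speed limit or range.

## Working session

There is one attempt and no reset: what is moved stays moved. The work goes in short steps, Python scripts to look and compute and a tool call to move; the robot and the scene stay as the last step left them, time stands still between calls to the robot, and variables do not carry over. Pictures are saved under pics/ and viewed, and the job is handed in when it is done.

Besides the shell and the picture viewer there is one more tool, called after "Emit:" as a command line: name --argument value ..., lists and objects as JSON in quotes. jog_arm: Moves the arm, as the interface text tells. Its arguments: {"type":"object","properties":{"commands":{"type":"array","items":{"type":"number"}},"newtons":{"type":"number"}},"required":["commands"]}

```bash
mkdir -p pics; python3 - <<'E'
from bench import bot
import cv2
for n in ("top","scene"):
    im=bot.camera(n); cv2.imwrite(f"pics/{n}0.png",im[:,:,::-1])
    c=bot.calibration(n); print(n,c)
print(bot.sense())
E
```

```text
top {'intrinsics': array([[567.1374446 ,   0.        , 323.70092345],
       [  0.        , 567.1374446 , 245.29963711],
       [  0.        ,   0.        ,   1.        ]]), 'extrinsics': array([[ 0.01883174, -0.99618947,  0.08515815,  0.47036841],
       [-0.99981126, -0.01835621,  0.00636374, -0.01935447],
       [-0.00477631, -0.08526192, -0.99634712,  1.08692039],
       [ 0.        ,  0.        ,  0.        ,  1.        ]])}
scene {'intrinsics': array([[486.83274509,   0.        , 314.22240272],
       [  0.        , 486.83274509, 238.40353431],
       [  0.        ,   0.        ,   1.        ]]), 'extrinsics': array([[-0.85112489,  0.41893237, -0.31635753,  0.87140547],
       [ 0.52492641,  0.67202876, -0.52233095,  0.45095201],
       [-0.00621999, -0.61063329, -0.79188907,  0.76701991],
       [ 0.        ,  0.        ,  0.        ,  1.        ]])}
{'time_s': 0.1, 'joint_pos': array([ 6.90402177e+01,  7.23951348e+00, -2.32166893e+00,  8.05229005e+01,
        1.19157354e-03,  8.99998534e+01]), 'joint_velocities': array([-0.02192989, -0.04613831,  0.06877744, -0.02093696,  0.08814383,
       -0.03917596]), 'joint_torque': array([ 1.04024242e-03, -4.36901450e+01,  3.53607523e+01,  1.37440913e-02,
       -8.90849037e-05, -6.19842417e-07]), 'eef_pos': array([0.18764477, 0.48987782, 0.19918241]), 'ee_rot': array([-1.79915917e+02, -1.19178739e-03,  1.59040363e+02]), 'ft_force': array([0.53979425, 0.53804615, 0.10595476]), 'moment': array([ 0.00510143, -0.02856105,  0.0206761 ]), 'width': 0.08536634823366006}
```

View pics/top0.png

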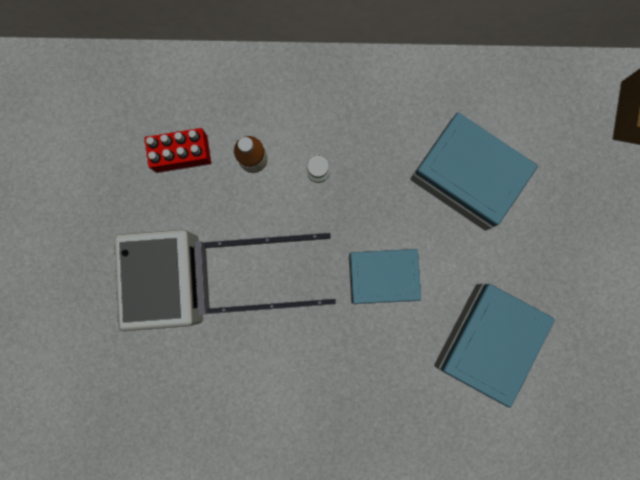

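View pics/scene0.png

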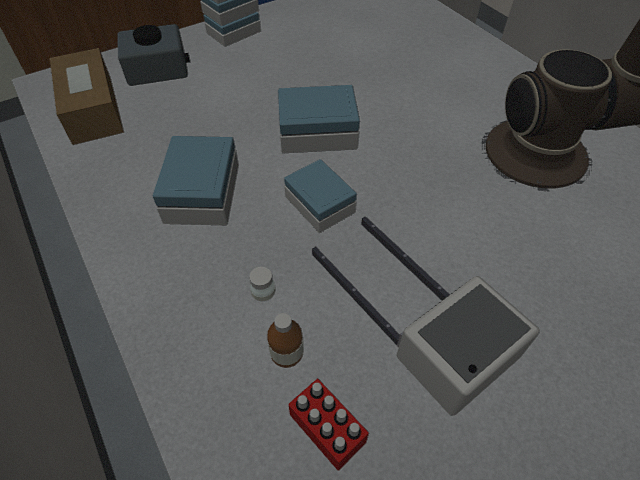

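Candidates for the tip box (top view): (385,276), (476,170) and (498,345). The one at (385,276) is about 69x53 px, which at ~550 px/m is 125x95 mm, and it sits at the mouth. The other two are larger. I'll enlarge it to confirm and measure.

```bash
cat > h.py <<'E'
import numpy as np,cv2
from bench import bot
def proj(n,P,c=None):
    c=c or bot.calibration(n); T=np.linalg.inv(c["extrinsics"]); p=T[:3,:3]@np.array(P,float)+T[:3,3]; q=c["intrinsics"]@p; return q[:2]/q[2]
def unproj(n,uv,z,c=None):
    c=c or bot.calibration(n); E=c["extrinsics"]; d=E[:3,:3]@np.linalg.solve(c["intrinsics"],[uv[0],uv[1],1.]); o=E[:3,3]; return o+d*(z-o[2])/d[2]
def crop(im,x0,y0,x1,y1,s,name):
    cv2.imwrite(name,cv2.resize(im[y0:y1,x0:x1,::-1],None,fx=s,fy=s,interpolation=cv2.INTER_CUBIC))
E
python3 - <<'E'
from h import *
im=cv2.imread("pics/top0.png")[:,:,::-1]
crop(im,185,220,345,330,5,"pics/lane0.png"); crop(im,325,230,445,320,6,"pics/box0.png")
s=bot.sense(); print(proj("top",s["eef_pos"]),proj("scene",s["eef_pos"]),proj("top",[0,0,0]))
E
```

```text
[-11.34428227 473.81279427] [771.10968533 303.58921856] [311.1853907  550.28380747]
```

View pics/lane0.png

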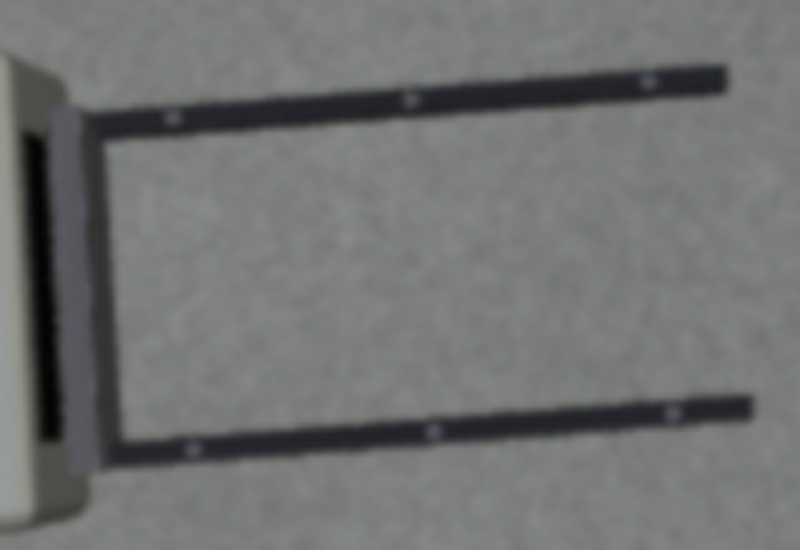

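View pics/box0.png

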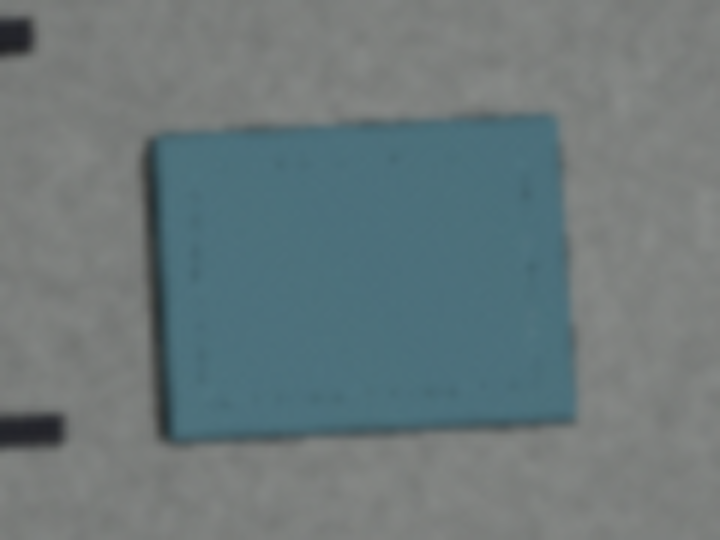

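```bash
cat >> h.py <<'E'
def lane(c):
    L=[unproj("top",(185+u/5-.4,220+v/5-.4),.02,c)[:2] for u,v in [(193,450),(433,432),(673,413)]]
    R=[unproj("top",(185+u/5-.4,220+v/5-.4),.02,c)[:2] for u,v in [(173,118),(411,100),(649,82)]]
    d=(L[0]-L[2])+(R[0]-R[2]); a=np.arctan2(d[1],d[0])
    o=np.mean(L+R,axis=0); return o,a,np.linalg.norm(np.mean(L,0)-np.mean(R,0)),L,R
def boxpose(im,c,seed=(385,276),z=.06,win=None):
    h=cv2.cvtColor(np.ascontiguousarray(im),cv2.COLOR_RGB2HSV)
    m=((h[...,0]>85)&(h[...,0]<115)&(h[...,1]>70)).astype(np.uint8)
    n,lab,st,ce=cv2.connectedComponentsWithStats(m)
    k=min((i for i in range(1,n) if st[i,4]>800),key=lambda i:np.hypot(*(ce[i]-seed)))
    cn,_=cv2.findContours((lab==k).astype(np.uint8),cv2.RETR_EXTERNAL,cv2.CHAIN_APPROX_NONE)
    pts=np.array([unproj("top",p[0],z,c)[:2] for p in max(cn,key=len)],np.float32)
    r=cv2.minAreaRect(pts*1000); b=cv2.boxPoints(r)
    e=[b[1]-b[0],b[2]-b[1]]; L=[np.linalg.norm(x) for x in e]; d=e[int(np.argmax(L))]
    if d[1]<0:d=-d
    return np.array(r[0])/1000,np.arctan2(d[1],d[0]),L,ce[k],st[k,4]
def tolane(p,o,a):
    d=np.array(p)[:2]-o; return np.array([d@[np.cos(a),np.sin(a)],d@[-np.sin(a),np.cos(a)]])
E
python3 - <<'E'
from h import *
im=cv2.imread("pics/top0.png")[:,:,::-1]; c=bot.calibration("top")
o,a,w,L,R=lane(c); print(o,np.degrees(a),w,np.linalg.norm(L[0]-L[2]),np.linalg.norm(R[0]-R[2]))
for u,v in [(105,140),(122,440)]: print("stopbase",tolane(unproj("top",(185+u/5-.4,220+v/5-.4),0,c),o,a))
for u,v in [(727,80),(753,408)]: print("railend",tolane(unproj("top",(185+u/5-.4,220+v/5-.4),.01,c),o,a))
p,b,S,ce,ar=boxpose(im,c); print(p,np.degrees(b),S,ce,ar); print("lane",tolane(p,o,a),np.degrees(b-a))
C=[unproj("top",(325+u/6-.4,230+v/6-.4),.06,c) for u,v in [(155,135),(557,115),(575,425),(172,440)]]
print("manual",tolane(np.mean(C,0),o,a)); 
for i in range(4):
    d=C[(i+1)%4]-C[i]; print(np.linalg.norm(d),np.degrees(np.arctan2(d[1],d[0])-a))
# edges: min/max
for n,pp in [("bottle",(250,155)),("jar",(318,175)),("rack",(178,152))]: print(n,unproj("top",pp,0.,c)[:2])
E
```

```text
[0.50812423 0.08939136] 95.43379241773157 0.12507750881011512 0.1801986535184019 0.18047607025434492
stopbase [ 0.12042731 -0.05817791]
stopbase [0.12063836 0.05696708]
railend [-0.11994839 -0.06200686]
railend [-0.12016701  0.06297568]
[ 0.50482141 -0.12430914] 94.079704 [np.float32(122.36595), np.float32(91.47869)] [384.83868145 275.92123687] 3428
lane [-0.21242743  0.02352445] -1.3540837710589373
manual [-0.21344042  0.02387606]
0.12174966020233118 -181.51910938712936
0.09342821376534752 -271.84925394275507
0.12103454273381938 -2.2292679436106178
0.09192671415294909 -91.40313386130494
bottle [0.73743551 0.13471038]
jar [0.70021869 0.00125337]
rack [0.74091268 0.27560476]
```

```bash
cat >> h.py <<'E'
from scipy.spatial.transform import Rotation as Ro
O=np.array([0.5081,0.0894]); A=np.radians(95.43)
def fromlane(x,y): return O+x*np.array([np.cos(A),np.sin(A)])+y*np.array([-np.sin(A),np.cos(A)])
def delta(lx,ly,z,yaw,s=None):
    s=s or bot.sense(); R=Ro.from_euler("xyz",s["ee_rot"],degrees=True); T=Ro.from_euler("xyz",[180,0,yaw],degrees=True)
    d=R.inv().apply(np.r_[fromlane(lx,ly),z]-s["eef_pos"])*100
    return np.round((R.inv()*T).as_rotvec(),4),np.round(d,2)
def st():
    s=bot.sense(); p=tolane(s["eef_pos"],O,A); print("t",s["time_s"],"lane",np.round(p,4),"z",round(s["eef_pos"][2],4),"rot",np.round(s["ee_rot"],2),"F",np.round(s["ft_force"],2),"j",np.round(s["joint_pos"],1),"w",round(s["width"],4)); return s
E
python3 -c "
from h import *
st(); print(delta(-.213,.115,.15,185.43), fromlane(-.213,.115))"
```

```text
t 0.1 lane [0.429  0.2811] z 0.1992 rot [-179.92   -0.    159.04] F [0.54 0.54 0.11] j [69.   7.2 -2.3 80.5  0.  90. ] w 0.0854
(array([-1.400e-03, -4.000e-04, -4.606e-01]), array([-43.42, -50.12,   4.99])) [ 0.41377216 -0.13352657]
```

Emit:
jog_arm --commands '[0,0,-0.1,-10,-11.5,2,6,0,0,-0.2,-20,-23,3,6,0,0,-0.3,-30,-34.5,4,6,0,0,-0.46,-43.4,-50.1,5,6,0,0,-0.46,-43.4,-50.1,5,6,0,0,-0.46,-43.4,-50.1,5,6,0,0,-0.46,-43.4,-50.1,5,6,0,0,-0.46,-43.4,-50.1,5,6,0,0,-0.46,-43.4,-50.1,5,6,0,0,-0.46,-43.4,-50.1,5,6,0,0,-0.46,-43.4,-50.1,5,6,0,0,-0.46,-43.4,-50.1,5,6,0,0,-0.46,-43.4,-50.1,5,6,0,0,-0.46,-43.4,-50.1,5,6,0,0,-0.46,-43.4,-50.1,5,6]'

```text
time_s: 1.98
eef_pos: [0.4136, -0.1323, 0.1502]
ee_rot: [-179.9, -0.0, -174.5]
ft_force: [0.3, -0.4, -1.0]
width: 0.0597
```

```bash
python3 -c "
from h import *
st(); print(delta(-.213,.100,.02,185.43))"
```

```text
t 1.975 lane [-0.2118  0.1151] z 0.1502 rot [-1.7992e+02 -1.0000e-02 -1.7450e+02] F [ 0.31 -0.39 -1.05] j [-17.7  -2.3 -18.5  73.8  -0.1 -23.2] w 0.0597
(array([-0.0014, -0.0002,  0.0012]), array([-1.51, -0.1 , 13.02]))
```

Emit:
jog_arm --commands '[0,0,0,0,-0.1,4,6,0,0,0,0,-0.1,8,6,0,0,0,0,-0.1,11,6,0,0,0,0,-0.1,12.5,6,0,0,0,-0.5,-0.1,13,6,0,0,0,-1.2,-0.1,13,6,0,0,0,-1.7,-0.1,13,6,0,0,0,-1.7,-0.1,13,6]'

```text
time_s: 2.98
eef_pos: [0.4317, -0.132, 0.0209]
ee_rot: [-179.9, 0.1, -174.5]
ft_force: [0.6, 0.1, -0.3]
width: 0.0599
```

```bash
python3 -c "
from h import *
st(); im=bot.camera('scene'); crop(im,150,100,550,400,2,'pics/s1.png'); im=bot.camera('top'); crop(im,300,200,460,320,5,'pics/t1.png'); print(delta(-.213,.0585,.02,185.43))"
```

```text
t 2.975 lane [-0.2132  0.097 ] z 0.0209 rot [-1.7989e+02  6.0000e-02 -1.7448e+02] F [ 0.57  0.11 -0.29] j [-17.    3.1 -29.8  57.   -0.1 -22.5] w 0.0599
(array([-0.0016,  0.0003,  0.0013]), array([-3.93, -0.  ,  0.06]))
```

View pics/s1.png

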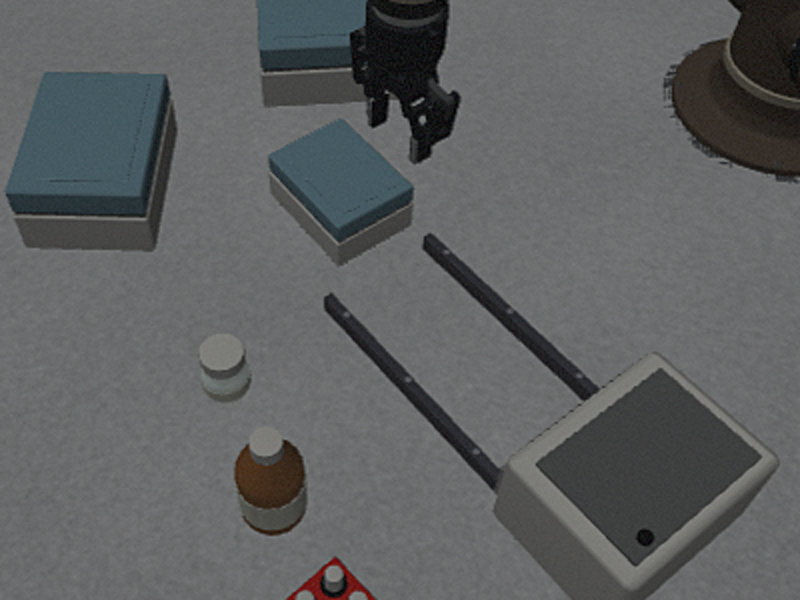

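View pics/t1.png

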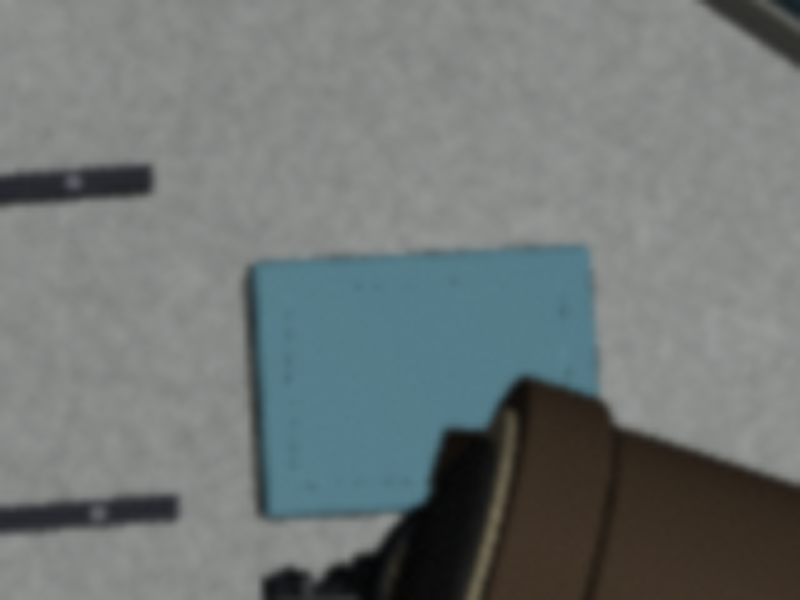

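Emit:
jog_arm --commands '[0,0,0,-0.4,0,0,6,0,0,0,-0.8,0,0,6,0,0,0,-1.1,0,0,6,0,0,0,-1.4,0,0,6,0,0,0,-1.7,0,0,6,0,0,0,-2.0,0,0,6,0,0,0,-2.3,0,0,6,0,0,0,-2.6,0,0,6,0,0,0,-2.9,0,0,6,0,0,0,-3.1,0,0,6,0,0,0,-3.3,0,0,6,0,0,0,-3.5,0,0,6,0,0,0,-3.5,0,0,6]'

```text
time_s: 4.7
eef_pos: [0.466, -0.1286, 0.0205]
ee_rot: [-179.9, 0.0, -174.5]
ft_force: [-0.3, 0.0, -0.8]
width: 0.06
```

```bash
python3 -c "
from h import *
st(); im=bot.camera('top'); crop(im,300,200,460,320,5,'pics/t2.png')"
```

```text
t 4.7 lane [-0.213   0.0625] z 0.0205 rot [-1.7991e+02  3.0000e-02 -1.7449e+02] F [-0.3   0.04 -0.83] j [-15.4   6.4 -26.1  57.4  -0.1 -20.9] w 0.06
```

View pics/t2.png

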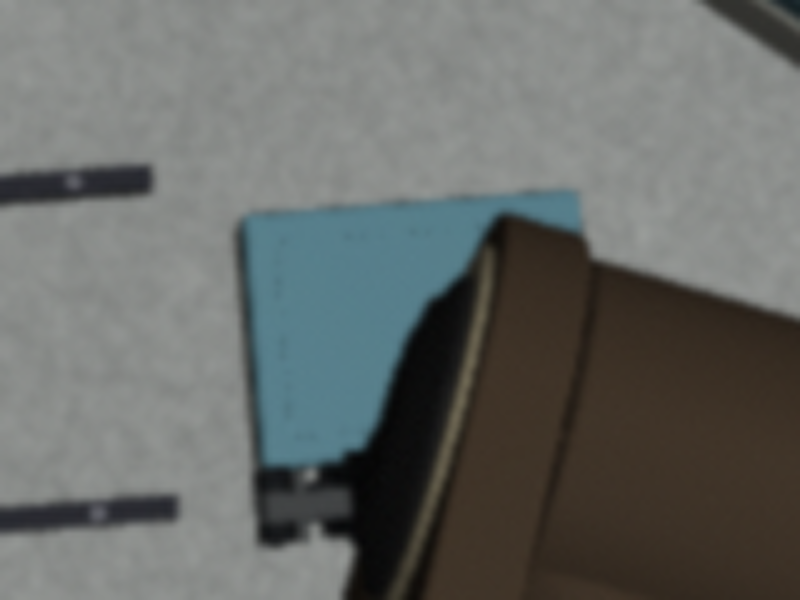

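```bash
python3 -c "
from h import *
for q in [((255,264),(587,245)),((247,215),(577,190))]:
  P=[tolane(unproj('top',(300+u/5-.4,200+v/5-.4),.06),O,A) for u,v in q]; d=P[0]-P[1]
  print(P,np.degrees(np.arctan2(d[1],d[0])))"
```

```text
[array([-0.15417072, -0.02352369]), array([-0.27486353, -0.02123352])] -1.0870668164970922
[array([-0.15269839, -0.04154774]), array([-0.27304316, -0.04149301])] -0.02605798829341838
```

Emit:
jog_arm --commands '[0,0,0,-0.2,0,0,6,0,0,0,-0.4,0,0,6,0,0,0,-0.5,0,0,6,0,0,0,-0.5,0,0,6,0,0,0,1.0,0,0,6,0,0,0,3,0,0,6,0,0,0,5,0,-2,6,0,0,0,7,0,-5,6,0,0,0,12,0,-10,6,0,0,0,14,0,-12,6,0,0,0,14,0,-12,6]'

```text
time_s: 6.12
eef_pos: [0.3257, -0.1423, 0.1424]
ee_rot: [-179.8, 0.3, -174.6]
ft_force: [0.8, -0.2, 0.7]
width: 0.0601
```

```bash
python3 -c "
from h import *
st(); im=bot.camera('top'); crop(im,185,200,445,395,3,'pics/t3.png'); cv2.imwrite('pics/t3full.png',im[:,:,::-1])
c=bot.calibration('top');p,b,S,ce,ar=boxpose(im,c); print(tolane(p,O,A),np.degrees(b-A),S,ce,ar)"
```

```text
t 6.125 lane [-0.2134  0.2035] z 0.1424 rot [-179.77    0.28 -174.6 ] F [ 0.8  -0.22  0.69] j [-23.5 -11.2 -27.2  73.7  -0.1 -28.9] w 0.0601
[-0.21145803 -0.00024443] 0.03194085919727816 [np.float32(122.43525), np.float32(91.59924)] [383.14792033 262.87521968] 3414
```

View pics/t3.png

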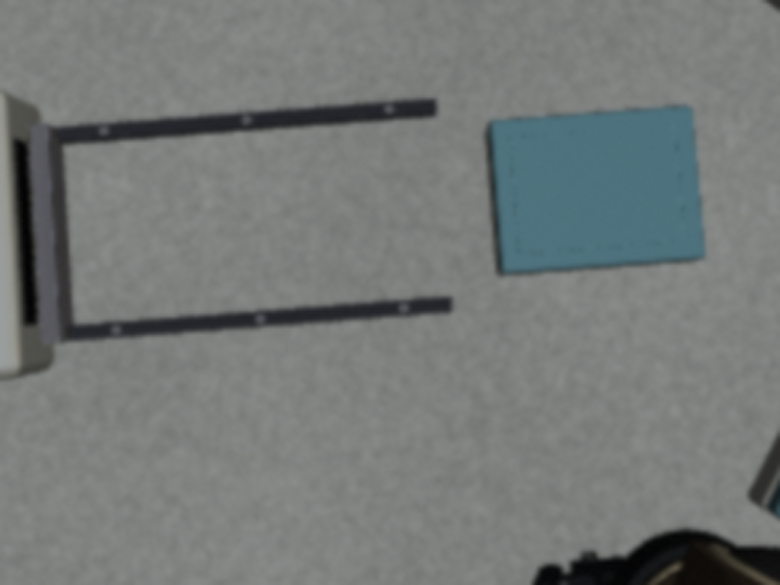

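```bash
python3 -c "
from h import *
st(); print(delta(-.312,0,.15,95.43))"
```

```text
t 6.175 lane [-0.2133  0.203 ] z 0.1411 rot [-179.83    0.21 -174.57] F [ 0.92 -0.    0.36] j [-23.5 -11.1 -27.2  73.6  -0.  -28.9] w 0.06
(array([5.0000e-04, 5.2000e-03, 1.5708e+00]), array([-20.3 ,  -9.88,  -0.79]))
```

Emit:
jog_arm --commands '[0,0,0.18,-2,-1.2,-3,6,0,0.005,0.36,-4,-2.5,-4,6,0,0.005,0.54,-7,-4,-4,6,0,0.005,0.72,-10,-5,-4,6,0,0.005,0.9,-13,-6.5,-4,6,0,0.005,1.08,-16,-8,-4,6,0,0.005,1.26,-19,-9.5,-4,6,0,0.005,1.44,-20.3,-9.9,-3,6,0,0.005,1.571,-20.3,-9.9,-1,6,0,0.005,1.571,-20.3,-9.9,-0.8,6,0,0.005,1.571,-20.3,-9.9,-0.8,6,0,0.005,1.571,-20.3,-9.9,-0.8,6]'

```text
time_s: 7.68
eef_pos: [0.5379, -0.2215, 0.1507]
ee_rot: [179.9, 0.0, 95.5]
ft_force: [-0.1, 0.6, -0.1]
width: 0.0599
```

```bash
python3 -c "
from h import *
st(); print(delta(-.312,0,.02,95.43))
im=bot.camera('scene'); crop(im,150,50,550,350,2,'pics/s4.png')"
```

```text
t 7.675 lane [-3.123e-01 -3.000e-04] z 0.1507 rot [1.7993e+02 1.0000e-02 9.5490e+01] F [-0.09  0.58 -0.09] j [-22.4  13.5  -0.8  75.6   0.   62.1] w 0.0599
(array([0.0013, 0.0003, 0.0011]), array([ 0.03, -0.04, 13.07]))
```

View pics/s4.png

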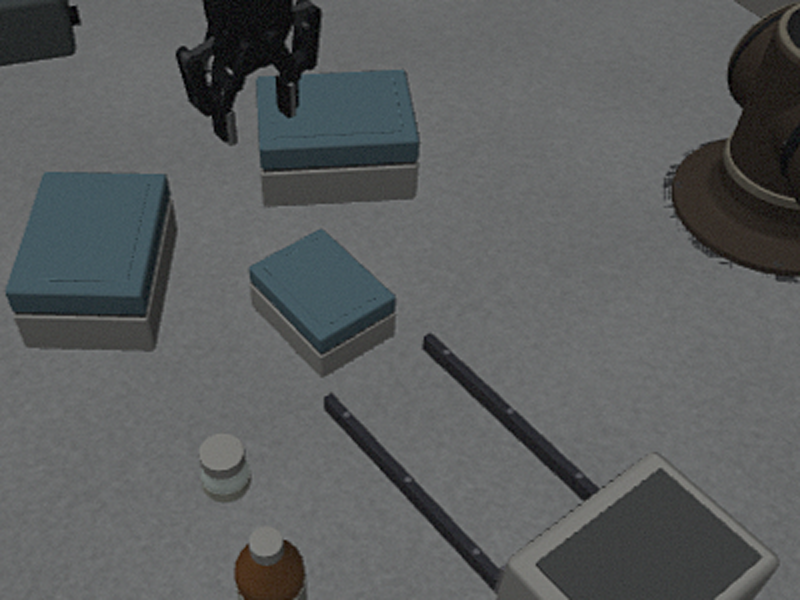

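Emit:
jog_arm --commands '[0,0,0,0,0,4,6,0,0,0,0,0,8,6,0,0,0,0,0,11,6,0,0,0,0,0,12.5,6,0,0,0,0,0,13,6,0,0,0,0.5,0,13.1,6,0,0,0,0.5,0,13.1,6]'

```text
time_s: 8.6
eef_pos: [0.5384, -0.2165, 0.0211]
ee_rot: [179.8, 0.1, 95.5]
ft_force: [-0.1, -0.4, 0.4]
width: 0.06
```

```bash
python3 -c "
from h import *
st(); print(delta(-.068,0,.02,95.43))
im=bot.camera('scene'); crop(im,150,50,550,350,2,'pics/s5.png')"
```

```text
t 8.6 lane [-0.3074 -0.0012] z 0.0211 rot [1.7982e+02 7.0000e-02 9.5500e+01] F [-0.05 -0.44  0.38] j [-21.9  16.2 -13.9  59.7   0.   62.6] w 0.06
(array([0.0032, 0.0012, 0.0013]), array([23.94, -0.09,  0.08]))
```

View pics/s5.png

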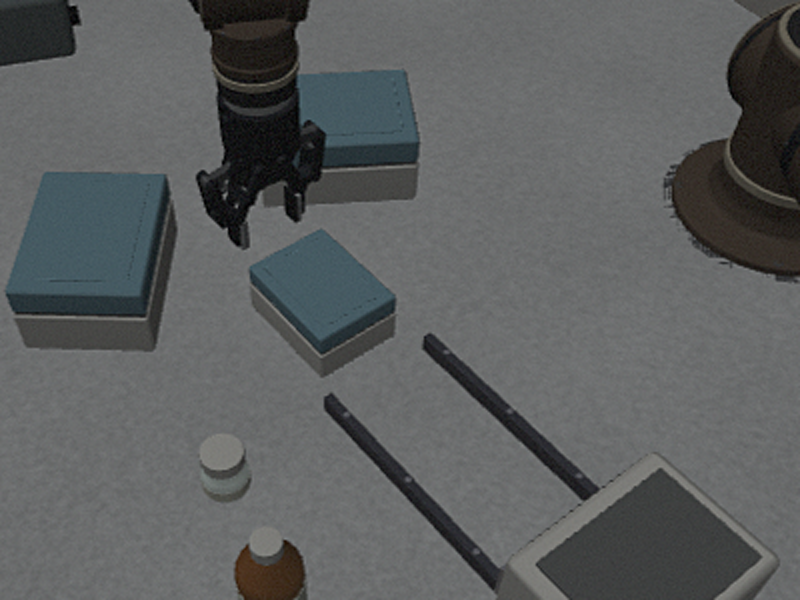

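Emit:
jog_arm --commands '[0.003,0.001,0.001,0.5,-0.1,0,6,0.003,0.001,0.001,1.0,-0.1,0.1,6,0.003,0.001,0.001,1.5,-0.1,0.1,6,0.003,0.001,0.001,1.8,-0.1,0.1,6,0.003,0.001,0.001,2.1,-0.1,0.1,6,0.003,0.001,0.001,2.4,-0.1,0.1,6,0.003,0.001,0.001,2.8,-0.1,0.1,6,0.003,0.001,0.001,3.2,-0.1,0.1,6,0.003,0.001,0.001,3.6,-0.1,0.1,6,0.003,0.001,0.001,4.0,-0.1,0.1,6,0.003,0.001,0.001,4.4,-0.1,0.1,6,0.003,0.001,0.001,4.8,-0.1,0.1,6,0.003,0.001,0.001,5.0,-0.1,0.1,6,0.003,0.001,0.001,5.0,-0.1,0.1,6]'

```text
time_s: 10.4
eef_pos: [0.5326, -0.1665, 0.02]
ee_rot: [180.0, -0.0, 95.5]
ft_force: [0.4, -0.0, 0.3]
width: 0.0602
```

```bash
python3 -c "
from h import *
st(); print(delta(-.068,0,.02,95.43))
im=bot.camera('top'); crop(im,285,200,445,320,5,'pics/t6.png')"
```

```text
t 10.4 lane [-2.571e-01 -2.000e-04] z 0.02 rot [ 1.7999e+02 -2.0000e-02  9.5460e+01] F [ 0.39 -0.02  0.28] j [-17.4  14.2 -16.8  59.1   0.   67.2] w 0.0602
(array([ 0.0003, -0.0003,  0.0006]), array([ 1.891e+01, -1.000e-02,  0.000e+00]))
```

View pics/t6.png

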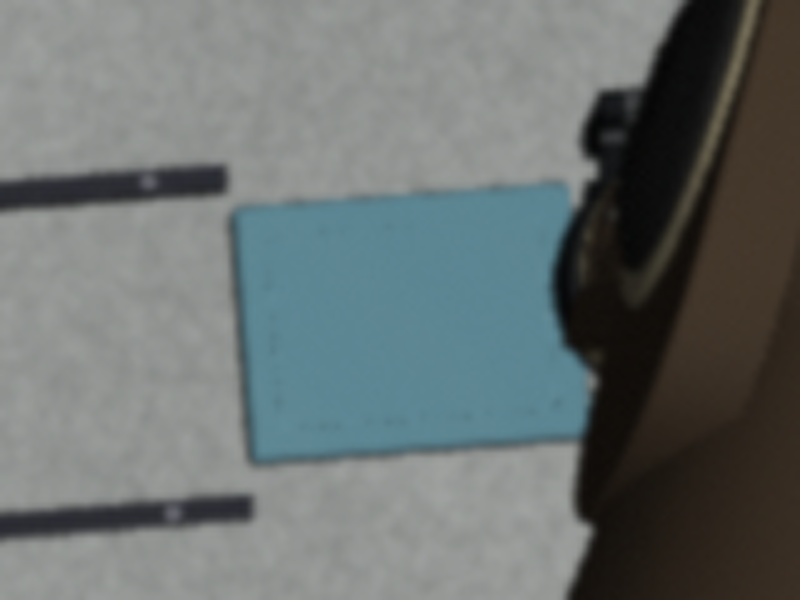

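```bash
cat >> h.py <<'E'
def corners(uv,x0,y0,s,z=.06):
    c=bot.calibration("top")
    P=[tolane(unproj('top',(x0+u/s-.4,y0+v/s-.4),z,c),O,A) for u,v in uv]
    print(np.round(P,4).tolist())
    for i,j in ((0,1),(3,2)):
        d=P[i]-P[j]; print("yaw",np.degrees(np.arctan2(d[1],d[0])))
    print("front",(P[0]+P[3])/2,"midy",(P[0]+P[1]+P[2]+P[3])[1]/4)
E
python3 -c "
from h import *
corners([(235,210),(567,184),(583,438),(253,462)],285,200,5)"
```

```text
[[-0.1213, -0.0458], [-0.2424, -0.046], [-0.2402, 0.0462], [-0.1207, 0.0458]]
yaw 0.12050010331852465
yaw -0.20630228103446302
front [-1.21025029e-01 -4.82031104e-06] midy 3.8998266790893354e-05
```

Emit:
jog_arm --commands '[0,0,0,0.4,0,0,6,0,0,0,0.9,0,0,6,0,0,0,1.4,0,0,6,0,0,0,1.9,0,0,6,0,0,0,2.4,0,0,6,0,0,0,2.9,0,0,6,0,0,0,3.4,0,0,6,0,0,0,3.9,0,0,6,0,0,0,4.4,0,0,6,0,0,0,4.9,0,0,6,0,0,0,5.4,0,0,6,0,0,0,5.9,0,0,6,0,0,0,6.4,0,0,6,0,0,0,6.9,0,0,6,0,0,0,7.4,0,0,6,0,0,0,7.9,0,0,6,0,0,0,8.4,0,0,6,0,0,0,8.8,0,0,6,0,0,0,9.0,0,0,6,0,0,0,9.0,0,0,6]'

```text
time_s: 12.95
eef_pos: [0.524, -0.0766, 0.02]
ee_rot: [180.0, -0.1, 95.5]
ft_force: [-0.9, 0.1, 0.3]
width: 0.0601
```

```bash
python3 -c "
from h import *
st(); print(delta(-.068,0,.02,95.43))
im=bot.camera('top'); crop(im,245,210,405,330,5,'pics/t7.png')"
```

```text
t 12.95 lane [-1.668e-01 -1.000e-04] z 0.02 rot [ 1.7999e+02 -6.0000e-02  9.5470e+01] F [-0.94  0.13  0.32] j [ -8.4  11.3 -20.5  58.3   0.1  76.2] w 0.0601
(array([ 0.0002, -0.0011,  0.0008]), array([ 9.88, -0.  ,  0.01]))
```

View pics/t7.png

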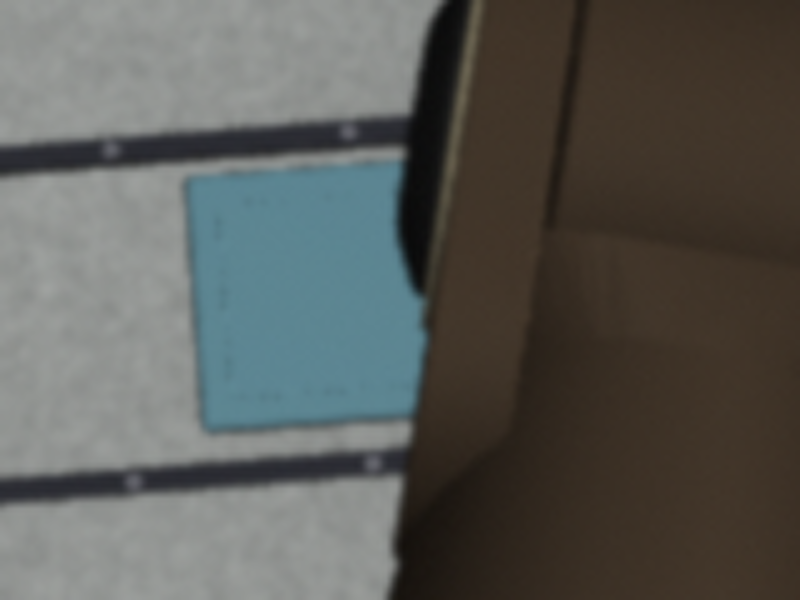

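```bash
python3 -c "
from h import *
corners([(188,180),(400,163),(412,415),(206,430)],245,210,5)"
```

```text
[[-0.0312, -0.0454], [-0.1085, -0.0457], [-0.1059, 0.0457], [-0.0314, 0.0455]]
yaw 0.22771298803758583
yaw -0.20128992094812792
front [-3.12915443e-02  5.50522918e-05] midy 4.368163682641306e-05
```

Emit:
jog_arm --commands '[0,0,0,0.4,0,0,6,0,0,0,0.9,0,0,6,0,0,0,1.4,0,0,6,0,0,0,1.9,0,0,6,0,0,0,2.4,0,0,6,0,0,0,2.9,0,0,6,0,0,0,3.4,0,0,6,0,0,0,3.9,0,0,6,0,0,0,4.4,0,0,6,0,0,0,4.9,0,0,6,0,0,0,5.4,0,0,6,0,0,0,5.9,0,0,6,0,0,0,6.4,0,0,6,0,0,0,6.9,0,0,6,0,0,0,7.4,0,0,6,0,0,0,7.9,0,0,6,0,0,0,8.4,0,0,6,0,0,0,8.8,0,0,6,0,0,0,9.0,0,0,6,0,0,0,9.0,0,0,6]'

```text
time_s: 15.5
eef_pos: [0.5154, 0.0133, 0.0201]
ee_rot: [180.0, -0.1, 95.5]
ft_force: [0.4, 0.5, 1.7]
width: 0.06
```

```bash
python3 -c "
from h import *
st(); print(delta(-.016,0,.02,95.43))
im=bot.camera('top'); crop(im,185,210,345,330,5,'pics/t8.png')"
```

```text
t 15.5 lane [-0.0764 -0.0001] z 0.0201 rot [ 1.7998e+02 -1.0000e-01  9.5490e+01] F [0.42 0.52 1.69] j [  1.4   9.8 -22.2  57.9   0.1  85.9] w 0.06
(array([ 0.0004, -0.0017,  0.0011]), array([ 6.04, -0.  ,  0.02]))
```

View pics/t8.png

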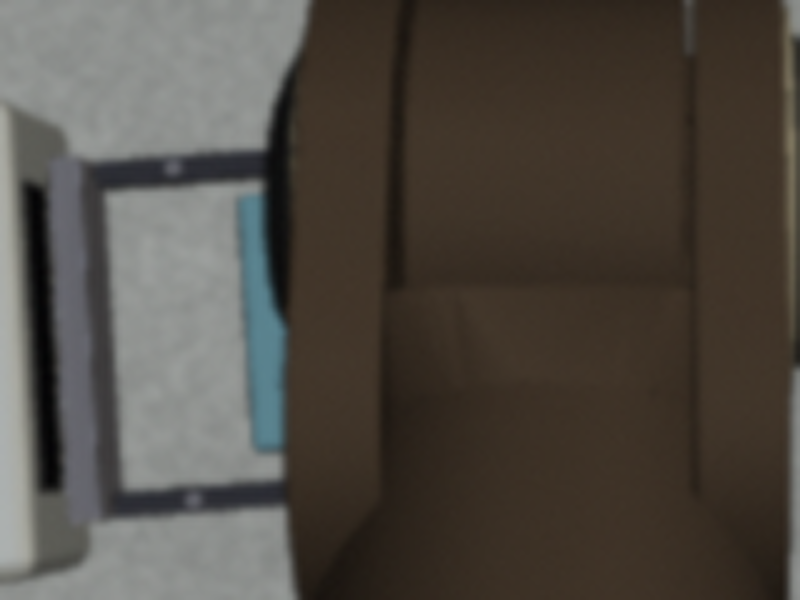

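```bash
python3 -c "
from h import *
corners([(237,197),(265,195),(284,449),(255,450)],185,210,5)"
```

```text
[[0.0602, -0.0461], [0.05, -0.0461], [0.049, 0.0462], [0.0595, 0.0458]]
yaw -0.2734131987319719
yaw -2.3827170770557213
front [ 0.05984811 -0.00018279] midy -6.178213718938466e-05
```

Emit:
jog_arm --commands '[0,0.001,0.001,0.4,0,0,6,0,0.001,0.001,0.9,0,0,6,0,0.001,0.001,1.4,0,0,6,0,0.001,0.001,1.9,0,0,6,0,0.001,0.001,2.4,0,0,6,0,0.001,0.001,2.9,0,0,6,0,0.001,0.001,3.4,0,0,6,0,0.001,0.001,3.9,0,0,6,0,0.001,0.001,4.4,0,0,6,0,0.001,0.001,4.9,0,0,6,0,0.001,0.001,5.2,0,0,6,0,0.001,0.001,5.4,0,0,6,0,0.001,0.001,5.6,0,0,6,0,0.001,0.001,5.7,0,0,6,0,0.001,0.001,5.8,0,0,6,0,0.001,0.001,5.85,0,0,6,0,0.001,0.001,5.9,0,0,6,0,0.001,0.001,5.9,0,0,6]'

```text
time_s: 17.8
eef_pos: [0.5099, 0.0717, 0.0203]
ee_rot: [180.0, -0.1, 95.4]
ft_force: [-0.2, -3.5, 0.1]
width: 0.0599
```

```bash
python3 -c "
from h import *
st(); print(delta(-.016,0,.02,95.43))"
```

```text
t 17.8 lane [-0.0178 -0.0001] z 0.0203 rot [ 1.7997e+02 -1.2000e-01  9.5420e+01] F [-0.18 -3.52  0.12] j [  7.9   9.7 -22.3  57.9   0.1  92.5] w 0.0599
(array([ 0.0005, -0.0021, -0.0003]), array([ 0.18, -0.01,  0.03]))
```

Emit:
jog_arm --commands '[0,0,0,0.05,0,0,6,0,0,0,0.1,0,0,6,0,0,0,0.1,0,0,6]'

```text
time_s: 18.18
eef_pos: [0.5099, 0.0718, 0.0203]
ee_rot: [180.0, -0.0, 95.4]
ft_force: [1.5, -6.1, -0.7]
width: 0.06
```

```bash
python3 -c "
from h import *
st(); im=bot.camera('scene'); crop(im,250,150,550,375,2.6,'pics/s9.png')"
```

```text
t 18.175 lane [-0.0177 -0.0001] z 0.0203 rot [179.97  -0.    95.38] F [ 1.55 -6.14 -0.68] j [  8.    9.7 -22.3  57.9   0.   92.6] w 0.06
```

View pics/s9.png

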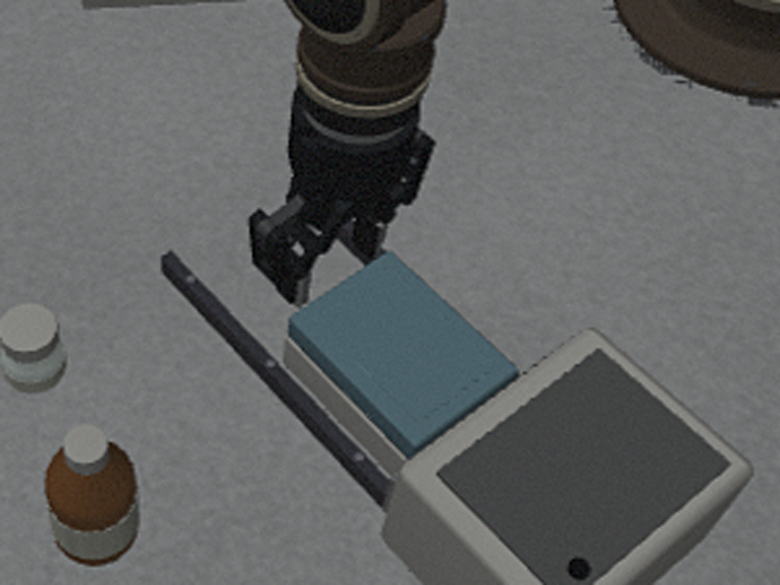

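The commanded 1 mm moved the tool only 0.1 mm while the force rose to 6 N, so the box is against the stop. I'll back off straight and lift clear.

Emit:
jog_arm --commands '[0,0,0,-0.5,0,0,6,0,0,0,-1.5,0,0,6,0,0,0,-3,0,0,6,0,0,0,-4,0,-1,6,0,0,0,-5,0,-4,6,0,0,0,-6,0,-9,6,0,0,0,-9,0,-14,6,0,0,0,-14,0,-18,6,0,0,0,-19,0,-19,6,0,0,0,-24,0,-19,6,0,0,0,-26,0,-19,6,0,0,0,-26,0,-19,6]'

```text
time_s: 19.73
eef_pos: [0.5339, -0.1883, 0.2102]
ee_rot: [180.0, -0.0, 95.2]
ft_force: [0.2, 0.7, 0.3]
width: 0.06
```

```bash
python3 -c "
from h import *
st(); im=bot.camera('top'); crop(im,100,120,360,315,3,'pics/t10.png')
c=bot.calibration('top');p,b,S,ce,ar=boxpose(im,c,(240,275)); print(tolane(p,O,A)-[.0575,0],np.degrees(b-A),S,ce,ar)"
```

```text
t 19.725 lane [-0.2789  0.0006] z 0.2102 rot [ 1.7998e+02 -4.0000e-02  9.5240e+01] F [0.23 0.7  0.26] j [-19.5  11.8   4.5  82.7   0.   65.3] w 0.06
[-0.00107893 -0.0001121 ] -0.07097643121647397 [np.float32(123.5351), np.float32(92.926315)] [235.55918958 274.18089725] 3455
```

View pics/t10.png

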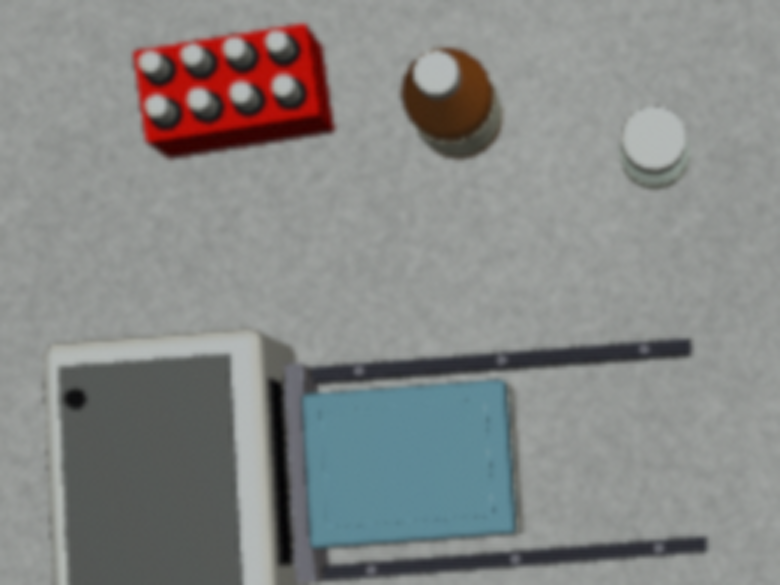

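The box sits against the stop (crop 305–515, 380–545). It measures x -1.1 mm and y -0.1 mm from home and is square within 0.1°. The bystanders have not moved and the hand is clear.

```bash
python3 -c "
from bench import bot
print(bot.job_done())"
```

```text
the job is handed in; nothing more can be done
None
```

The tip box is fully home against the stop, and I handed the job in at about 20 s of the 51 s allowed. No verdict is reported.

- **What I did:** I pushed the smallest box sideways with two fingers, about 24 mm, which centred it and squared it to the lane. I then pushed it straight down the lane from behind. At the stop, a further 1 mm command moved the tool only 0.1 mm and the force rose to 6 N. I backed off straight and lifted the hand clear.
- **Last check (top camera):** the box was 1.1 mm short of nominal home, 0.1 mm off the centre line and 0.07° off square. The bottle, rack and jar looked unmoved by eye and the hand was clear. No check failed or disagreed. I had no direct reading of rail contact, but the box stayed centred in every picture, with about 10 mm clear on each side.

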